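Show the returned meter that stands open, show its place in the tray, and book it

TASK

Book in the one water meter whose lid stands open: point at its dial with the fingertips about 3 cm above the middle of the dial for two to three seconds, then point in the same way at the one empty compartment of the blue tray, about 3 cm above the middle of its opening. Then press the push button all the way down and let it come up again. Do not touch, move or pick up any meter, the tray, the fittings in it, the spanner or the can, and on the way stay well above the shut meters and the filled compartments, so that you point at nothing else.

Things in the scene. Friction and masses are not known exactly. Their poses are not given: they have to be found in the camera images.
- meter_open: the water meter with its lid open: resting on the table, brass body with a 114 mm long, 26 mm thick pipe through it (axis 30 mm up, along its own y) and an 84 mm wide steel ring on top; origin under the centre of the meter, at table height; weighs about 0.9 kg
- dial (a point): the middle of the open meter's white, round, 72 mm wide dial, on the dial's surface, 70 mm above the table
- lid (a joint): angle of the open meter's grey plastic lid (disc 80 mm wide, 6 mm thick) in rad, 0 shut; it stands at 2.2 to 2.6, leaning away from the dial over the meter's own -x side; its upper edge is at most 145 mm above the table and its hinge lies 46 mm from the dial's middle; it turns easily
- lid_edge (a point): the free edge of the open lid, opposite the hinge
- meter_b: a meter with its grey lid shut (lid top 75 mm above the table), otherwise like the open one: resting on the table, brass body with a 114 mm long, 26 mm thick pipe through it (axis 30 mm up, along its own y) and an 84 mm wide steel ring on top; origin under the centre of the meter, at table height
- meter_c: a meter with its lid shut, a tenth larger: lid top 83 mm above the table, pipe 125 mm long; origin under its centre
- meter_d: a meter with its lid shut, slightly smaller: lid top 69 mm above the table, pipe 105 mm long; origin under its centre
- tray: fixed blue plastic tray, 250 x 250 mm, 50 mm high, walls and floor 6 mm, cross-shaped divider as high as the walls making four square compartments 116 mm wide; origin under its centre
- free_cell (a point): the middle of the opening of the empty compartment, level with the tray's rim, 50 mm above the table
- coupling: brass pipe coupling, 42 mm wide, 40 mm high, upright in one compartment; origin under its centre, 6 mm above the table
- bezel: loose steel ring, 82 mm wide, 14 mm high, lying in one compartment; origin under its centre
- tee: brass tee piece, 76 mm long, 35 mm high, lying in one compartment; origin under its centre
- book (a joint): travel of the push button in m: 0 up, 0.006 fully down; it moves straight down against a spring (5 N when fully down) and comes up by itself
- book_top (a point): the middle of the top of the button's round black cap, 36 mm wide, which stands in a flat grey collar on a fixed white box (90 x 80 mm, 85 mm high) between the meters and the tray; its top is 107 mm above the table when up
- spanner: steel spanner, about 170 mm long, lying beyond the work along the table's far side; bystander
- grease: can 60 mm wide, 110 mm high, standing beyond the tray; bystander

How it is judged:
By the outcome, as a careful person would: the job done as asked, in the order asked, and still so for the second after the job is handed in, with the robot touching nothing.
It also fails if it takes over 61 s, if anything falls off the work surface, if the arm or the gripper's body presses on something with over 40 N, if the wrist force passes 120 N, or if a joint passes its speed limit or range.

ROBOT

A 7-joint arm with a two-finger parallel gripper is mounted at the origin on the work surface. World frame = base frame: x ahead of the robot, y to its left, z up, the work surface at z = 0. Lengths are in m, angles in rad, forces in N, time in s.
With the tool pointing down it reaches from about 0.375 to 0.925 m from the base axis. Payload 3.1 kg.
Tool frame: the origin (TCP) lies on the centre line of the jaws, within the pads' length; the fingertips stand 17 mm ahead of it and the grasp point (between the pads) lies 2 mm behind it; z points along the fingers, y is the direction in which the jaws open and shut (so a half turn about z gives the same grasp; the last joint's range is limited). The gripper opens to 85 mm and grips with 20 to 120 N. Pads are 22 mm wide; open, the fingers measure 114 mm over their backs; the gripper's body (76 mm by 85 mm) begins 54 mm behind the grasp point. The pads swing forward as they close: fully open they stand 13 mm farther back than shut.
Start: joints at [-1.432, 0.383, 0.044, 1.598, -0.018, 1.161, -0.05], TCP at [0.152, 0.632, 0.248] pointing down, gripper open.
Joint ranges: [-2.61, 2.61], [-0.41, 2.15], [-1.48, 1.57], [0, 2.5], [-1.57, 4.71], [0.05, 1.97], [-2.85, 2.85]. Speed limits (rad/s): [2.79, 2.79, 3.14, 3.14, 3.14, 3.14, 3.14].

INTERFACE

Orientations are given as a 3x3 rotation matrix whose columns are the frame's x, y, z axes.
In Python, from station import manip gives the robot as it stands.
- The arm moves only by the shell command python3 -m creep 'ROWS' [FORCE]. ROWS is JSON, one flat list of numbers, 5 for each row, row after row: the shift along the tool's x, y, z in units of 60 mm (1.0 is 60 mm), then the turn about the tool's z in units of 6 degrees (1.0 is 6 degrees), then the closure, from 0 (fully open) to 1 (shut). A call has 1 to 12 rows; each row is the pose to reach, as a shift and turn from the pose commanded when the call began, along the tool's axes at that moment; what a row does not reach only later rows make up. A row lasts 1/8 s, in which the tool goes at most 62.5 mm and 10.7 degrees, less where a joint would pass 70% of its speed; a pose out of reach is approached as far as the arm can. A call with a gripper value outside its range is refused whole. The fingers move at their own pace and stop on an object; FORCE is the grip in N (left out, the last holds). Time passes only in rows, so rows that repeat a pose let the fingers close. It gives the time, the measured TCP pose, the force and the opening at its end, in the units of the state.
- manip.get_state(): the state, without advancing time (a new reading comes with each control period).
- manip.grab_frame(name): name is "side" or "top"; returns a dict with "image" (400x640x3 uint8, blue, green, red), "intrinsics" (3x3 intrinsics, pixels), "R" (3x3) and "t" (3): a world point X has camera coordinates R X + t. Camera axes: x right, y down, z forward; pixel columns grow to the right and rows downward; lengths in m; the calibration is good to about 2 mm. A picture is of the moment at which its call begins. There is no depth.
- manip.finish_job(): hands the job in, once; it reports no verdict.
The state is a dict: "clock": time; "qpos": joint angles; "qvel": joint speeds; "joint_efforts": joint torques, N m; "tcp_pos": TCP position; "tool_rot": TCP orientation; "contact_force": force on the tool from outside, world axes, zero at the start; "ft_torque": the same for the moment, N m; "gripper_width": opening from 0.0 (shut) to 1.0 (fully open).
Only numpy, scipy, OpenCV 4.12 (cv2) and the standard library are available. Lean on these libraries where they do the work, as an engineer would, in place of code of your own. Each camera call takes 0.05 s, during which the arm holds its last target. There are 200 camera calls.

## Working session

There is one attempt and no reset: what is moved stays moved. The work goes in short steps, Python scripts to look and compute and a shell command to move; the robot and the scene stay as the last step left them, time stands still between calls to the robot, and variables do not carry over. Pictures are saved under pics/ and viewed, about 8 in all and at most 12, crops included, and the job is handed in when it is done.

```bash
mkdir -p pics
cat > h.py <<'E'
import numpy as np,cv2
from station import manip
def snap(n,f):
    d=manip.grab_frame(n); cv2.imwrite('pics/'+f,np.asarray(d["image"]))
    np.savez('pics/'+f[:-4]+'.npz',K=d["intrinsics"],R=d["R"],t=d["t"])
def back(f,u,v,z):
    d=np.load('pics/'+f+'.npz');r=d['R'].T@np.linalg.solve(d['K'],[u,v,1.]);c=-d['R'].T@d['t']
    return c+r*(z-c[2])/r[2]
def proj(f,X):
    d=np.load('pics/'+f+'.npz');p=d['K']@(d['R']@np.array(X)+d['t']);return p[:2]/p[2]
def tri(obs):
    A=[];b=[]
    for f,u,v in obs:
        d=np.load('pics/'+f+'.npz');P=d['K']@np.c_[d['R'],d['t']]
        for k,w in ((0,u),(1,v)):
            r=w*P[2]-P[k];A.append(r[:3]);b.append(-r[3])
    s=np.linalg.lstsq(np.array(A),np.array(b),rcond=None);return s[0]
E
python3 - <<'E'
from h import *
snap("side","s0.png");snap("top","t0.png")
for f in('s0','t0'):
    d=np.load('pics/'+f+'.npz');print(-d['R'].T@d['t'],d['R'][2],d['K'][0])
s=manip.get_state();print(s['clock'],s['tcp_pos'],s['tool_rot'],s['gripper_width'],s['contact_force'])
E
```

```text
[-0.04079275 -0.63431336  0.95715158] [ 0.52529822  0.50766703 -0.68288796] [464.58592195   0.         325.98915436]
[0.50737026 0.00284471 1.02314922] [ 0.08582914 -0.00639625 -0.99628934] [375.80496338   0.         322.17514297]
0.1 [0.15227993 0.63105707 0.24698489] [[-9.72103348e-01  2.34552464e-01 -4.71855319e-04]
 [ 2.34552917e-01  9.72100425e-01 -2.38597451e-03]
 [-1.00945444e-04 -2.43008885e-03 -9.99997042e-01]] 1.002035601691024 [ 0.72020147 -1.06149892  0.29927674]
```

View pics/s0.png

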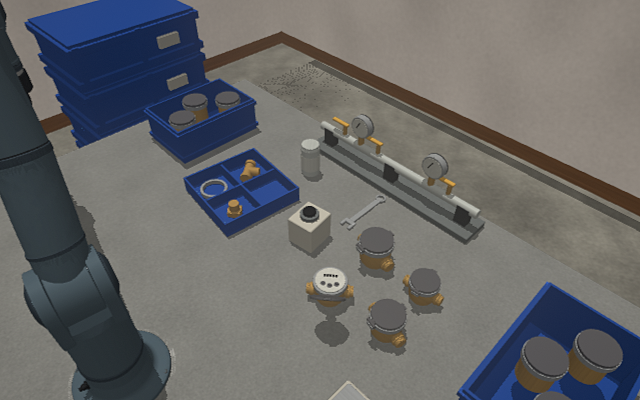

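View pics/t0.png

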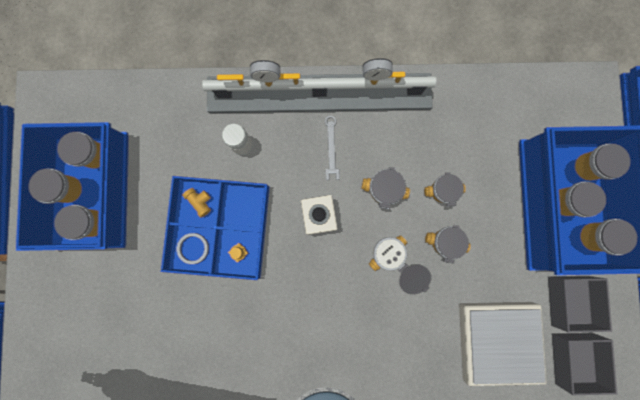

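Side view: open dial at about (330,281), with its lid toward (332,330). Button is at (310,212) and the tray at (242,192), with the back compartment (268,188) empty. Top view: dial (390,253), lid (415,279), button (319,214), empty cell (245,206). I'll zoom in to measure.

Run:
```python
from h import *
s=cv2.imread('pics/s0.png');t=cv2.imread('pics/t0.png')
a=cv2.resize(s[170:350,270:450],None,fx=3.3,fy=3.3,interpolation=cv2.INTER_CUBIC)
cv2.imwrite('pics/c1.png',a)
# dial: bright low-saturation blob; cap: dark blob; tray edges: blue hull
def blob(m,seed,r):
    n,l,st,c=cv2.connectedComponentsWithStats(m.astype(np.uint8))
    u,v=seed;w=l[v-r:v+r+1,u-r:u+r+1];k=np.bincount(w[w>0]).argmax();return c[k],st[k],(l==k)
for nm,im,ds,bs,ts in(('s0',s,(330,275),(310,211),(242,215)),('t0',t,(390,253),(319,214),(215,230))):
    hsv=cv2.cvtColor(im,cv2.COLOR_BGR2HSV)
    for lab,m,sd,r in(('dial',(hsv[...,2]>190),ds,8),('cap',(hsv[...,2]<50),bs,4),('tray',(hsv[...,1]>150)&(hsv[...,0]>100)&(hsv[...,0]<130),ts,3)):
        try:
            c,st,mk=blob(m,sd,r);p=cv2.findContours(mk.astype(np.uint8),0,1)[0]
            p=max(p,key=len);hu=cv2.convexHull(p);print(nm,lab,c.round(1),st,'ell',np.round(cv2.fitEllipse(hu)[0],1),np.round(cv2.fitEllipse(hu)[1],1))
            if lab=='tray':print(cv2.approxPolyDP(hu,4,True).reshape(-1,2).tolist())
        except Exception as e:print(nm,lab,e)
for nm,p in(('s0',(330,281)),('t0',(390,253))):print(nm,back(nm,*p,.07))
for nm,p in(('s0',(310,212)),('t0',(319,214))):print(nm,back(nm,*p,.107))
for nm,p in(('s0',(268,188)),('t0',(245,206))):print(nm,back(nm,*p,.05))
print(tri([('s0',330,281),('t0',390,253)]),tri([('s0',310,212),('t0',319,214)]))
```

```text
s0 dial [330.  278.8] [316 268  29  24 404] ell [329.9 279.4] [23.4 28.7]
s0 cap [309.2 211.2] [303 206  13  11 112] ell [309.2 211.1] [10.6 12.7]
s0 tray [241.7 189.2] [ 184  148  114   77 2085] ell [234.5 187.3] [ 62.4 153.5]
[[297, 187], [224, 224], [184, 178], [253, 148]]
t0 dial [390.  253.3] [376 239  29  30 551] ell [390.1 253.4] [29.1 29.4]
t0 cap [320.2 210.6] [314 208  11   8  24] ell [319.1 212.2] [ 8.2 10.5]
t0 tray [218.  226.5] [ 161  176  108  104 7656] ell [214.3 228.7] [110.9 157.6]
[[173, 176], [268, 187], [259, 277], [161, 270]]
s0 [ 0.45353448 -0.17641511  0.07      ]
t0 [ 0.45874578 -0.17156713  0.07      ]
s0 [ 0.55409993 -0.00229511  0.107     ]
t0 [0.55847714 0.00526126 0.107     ]
s0 [0.57450809 0.19868455 0.05      ]
t0 [0.58616361 0.19697518 0.05      ]
[ 0.45801825 -0.17266104  0.06237548] [0.55972147 0.00462922 0.0982364 ]
```

View pics/c1.png

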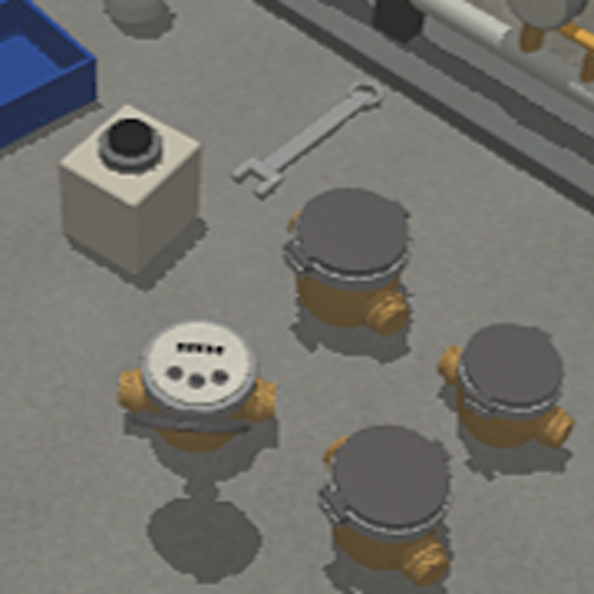

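The crop shows the dial at s0 (330,279), with the thin edge-on lid below it toward the camera and the lid's shadow below that. So the hinge is on the (-x,-y) side. Next I'll start the transit high and to the left, fingers shut, and zoom in on the tray.

```bash
python3 -m creep '[0,0,-0.8,0,1, -5.9,-6.84,-0.83,20.2,1, -5.9,-6.84,-0.83,20.2,1, -5.9,-6.84,-0.83,20.2,1, -5.9,-6.84,-0.83,20.2,1, -5.9,-6.84,-0.83,20.2,1, -5.9,-6.84,-0.83,20.2,1, -5.9,-6.84,-0.83,20.2,1, -5.9,-6.84,-0.83,20.2,1, -5.9,-6.84,-0.83,20.2,1, -5.9,-6.84,-0.83,20.2,1, -5.9,-6.84,-0.83,20.2,1]'
python3 - <<'E'
from h import *
s=cv2.imread('pics/s0.png');t=cv2.imread('pics/t0.png')
r=lambda a:cv2.resize(a,None,fx=3,fy=3,interpolation=cv2.INTER_CUBIC)
cv2.imwrite('pics/c2.png',np.hstack([r(s[135:255,175:305]),r(t[165:285,155:285])]))
E
```

```text
clock: 1.6
tcp_pos: [0.4002, 0.1488, 0.2977]
tool_rot: [[0.672, 0.74, -0.001], [0.74, -0.672, 0.0], [-0.001, -0.001, -1.0]]
contact_force: [-0.6, 0.3, -0.5]
gripper_width: 0.001
```

View pics/c2.png

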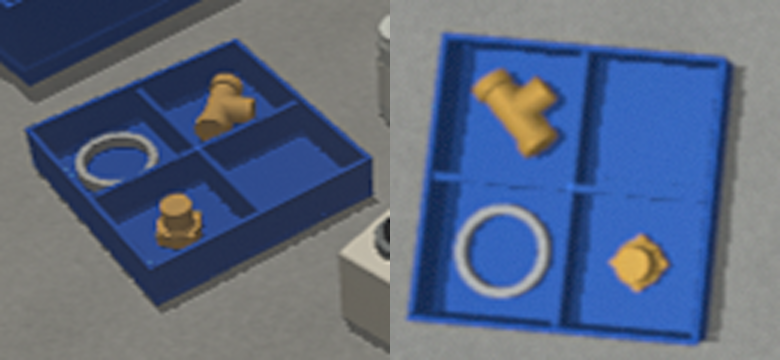

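The empty compartment is the right one in the side crop and the upper right one in the top crop. Now I'll compute positions from both views.

Run:
```python
from h import *
S=lambda u,v:('s0',175+(u+.5)/3-.5,135+(v+.5)/3-.5)
T=lambda u,v:('t0',155+(u-390+.5)/3-.5,165+(v+.5)/3-.5)
pts={'far-left':(S(237,41),T(444,36)),'nearleft':(S(27,131),T(410,319)),'nearright':(S(152,267),T(700,340)),'farright':(S(371,157),T(727,58)),'c':(S(197,149),T(572,187))}
B={}
for k,(a,b) in pts.items():
    B[k]=[back(*a,.05),back(*b,.05)];print(k,B[k][0][:2].round(4),B[k][1][:2].round(4),tri([a,b]).round(4))
for i in (0,1):
    c=np.mean([B[k][i] for k in B if k!='c'],0);print('centre',c[:2],'cell',(c+ (B['farright'][i]-c)*61/125)[:2])
for n,a,b in(('dial',(329.9,279.3),(390,253.4)),('cap',(309.3,211.2),(319.4,213))):
    z=.07 if n=='dial' else .107
    print(n,back('s0',*a,z),back('t0',*b,z),tri([('s0',*a),('t0',*b)]))
s=manip.get_state();print(s['qpos'],s['tcp_pos'])
```

```text
far-left [0.6656 0.3803] [0.6666 0.3854] [0.6685 0.3862 0.0453]
nearleft [0.4209 0.4064] [0.4238 0.4107] [0.4235 0.4129 0.0445]
nearright [0.398  0.1661] [0.4011 0.1642] [0.3994 0.1657 0.0491]
farright [0.6418 0.1404] [0.6426 0.1395] [0.6421 0.14   0.0501]
c [0.5261 0.2678] [0.5333 0.2736] [0.5327 0.277  0.0402]
centre [0.53157612 0.27327443] cell [0.58537241 0.20841401]
centre [0.53353603 0.27496563] cell [0.58676789 0.20887589]
dial [ 0.4569121  -0.17274441  0.07      ] [ 0.4577467  -0.17153192  0.07      ] [ 0.45774059 -0.17188671  0.06842949]
cap [0.55484134 0.0011431  0.107     ] [0.56090137 0.00423872 0.107     ] [0.56009225 0.00526173 0.10064656]
[-0.95681658 -0.13437333  0.46984883  2.05892461  0.06443554  1.20408736
 -1.2508192 ] [0.40022749 0.14881257 0.29766481]
```

```bash
python3 -m creep '[-3.32,4.3,0,0,1, -3.32,4.3,0,0,1, -3.32,4.3,0,0,1, -3.32,4.3,0,0,1, -3.32,4.3,0,0,1, -3.32,4.3,0,0,1, -3.32,4.3,0,0,1, -3.32,4.3,1.3,0,1, -3.32,4.3,1.3,0,1, -3.32,4.3,1.3,0,1]'
python3 - <<'E'
from h import *
snap("side","s1.png");snap("top","t1.png");s=cv2.imread('pics/s1.png');t=cv2.imread('pics/t1.png')
r=lambda a:cv2.resize(a,None,fx=2.4,fy=2.4,interpolation=cv2.INTER_CUBIC)
cv2.imwrite('pics/c3.png',np.hstack([r(s[170:350,250:410]),r(t[150:330,310:470])]))
x=manip.get_state();print(x['clock'],x['tcp_pos'],x['qpos'])
E
```

```text
clock: 2.85
tcp_pos: [0.4593, -0.1692, 0.2192]
tool_rot: [[0.665, 0.747, -0.004], [0.747, -0.665, 0.0], [-0.002, -0.003, -1.0]]
contact_force: [0.4, -0.5, 1.1]
gripper_width: -0.0
2.95 [ 0.46135651 -0.17033893  0.22143104] [-0.64319632  0.15086006  0.99664022  2.03395262 -0.14859795  1.02821552
 -0.30239604]
```

View pics/c3.png

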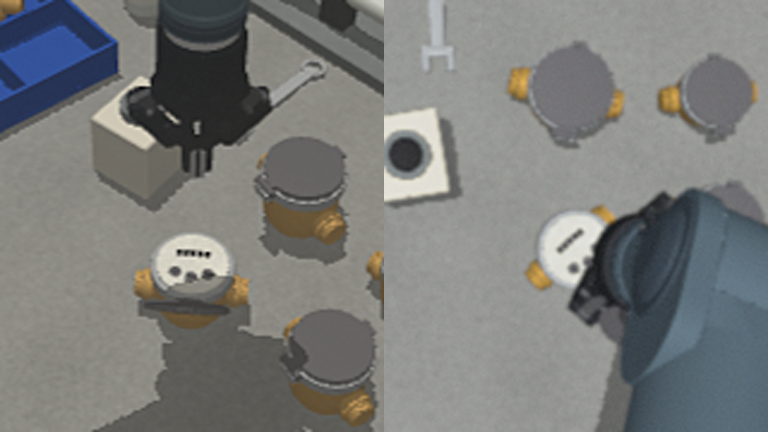

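The crop shows the shut fingertips at s1 about (332,241), above the dial, with the jaws parallel to the lid hinge. I'll check the tip projection.

Run:
```python
from h import *
P=[]
for i in range(4):
    manip.grab_frame("top");P.append(manip.get_state()['tcp_pos'])
p=np.mean(P,0);print(np.round(P,4),p)
for tip in (.004,.017,.03):print(tip,proj('s1',p-[0,0,tip]))
```

```text
[[ 0.4617 -0.1706  0.2218]
 [ 0.4618 -0.1707  0.2219]
 [ 0.4616 -0.1707  0.2218]
 [ 0.4614 -0.1707  0.2216]] [ 0.46164058 -0.17066329  0.22177706]
0.004 [332.41557091 235.42609458]
0.017 [332.24853164 239.48072422]
0.03 [332.08439441 243.46491134]
```

```bash
python3 -m creep '[-0.06,-0.04,0.9,0,1, -0.06,-0.04,1.75,0,1, -0.06,-0.04,1.75,0,1, -0.06,-0.04,1.75,0,1, -0.06,-0.04,1.75,0,1, -0.06,-0.04,1.75,0,1, -0.06,-0.04,1.75,0,1]'
python3 - <<'E'
from h import *
snap("side","s2.png");s=cv2.imread('pics/s2.png')
cv2.imwrite('pics/c4.png',cv2.resize(s[200:350,250:410],None,fx=3,fy=3,interpolation=cv2.INTER_CUBIC))
x=manip.get_state();print(x['clock'],x['tcp_pos'],x['contact_force'])
E
```

```text
clock: 4.03
tcp_pos: [0.4568, -0.1715, 0.116]
tool_rot: [[0.665, 0.746, 0.002], [0.746, -0.665, 0.0], [0.002, 0.001, -1.0]]
contact_force: [-0.6, 0.5, 0.2]
gripper_width: 0.002
4.075 [ 0.45653684 -0.17151127  0.11574051] [ 0.07643544 -0.26037083  0.28830901]
```

View pics/c4.png

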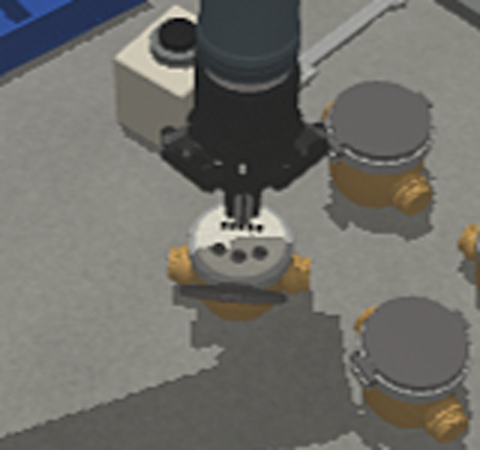

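The fingertips hang centred about 3 cm over the dial, clear of the lid. I'll hold about 2.5 s in total, then rise and go over to the empty cell.

```bash
python3 -m creep '[0,0,0,0,1, 0,0,0,0,1, 0,0,0,0,1, 0,0,0,0,1, 0,0,0,0,1, 0,0,0,0,1, 0,0,0,0,1, 0,0,0,0,1, 0,0,0,0,1, 0,0,0,0,1]' | head -2
python3 -m creep '[0,0,0,0,1, 0,0,0,0,1, 0,0,0,0,1, 0,0,0,0,1, 0,0,0,0,1, 0,0,-1,0,1, 0,0,-2,0,1, 0,0,-3,0,1, 0,0,-3,0,1]' 
python3 -m creep '[6.16,-2.6,0,0,1, 6.16,-2.6,0,0,1, 6.16,-2.6,0,0,1, 6.16,-2.6,0,0,1, 6.16,-2.6,0,0,1, 6.16,-2.6,0,0,1, 6.16,-2.6,0,0,1, 6.16,-2.6,0,0,1, 6.16,-2.6,0,0,1, 6.16,-2.6,0,0,1, 6.16,-2.6,0,0,1, 6.16,-2.6,0,0,1]'
```

```text
clock: 5.32
tcp_pos: [0.4561, -0.1716, 0.1151]
clock: 6.45
tcp_pos: [0.4595, -0.1731, 0.3001]
tool_rot: [[0.666, 0.746, 0.012], [0.746, -0.666, 0.002], [0.009, 0.008, -1.0]]
contact_force: [-0.3, -0.5, -0.8]
gripper_width: -0.0
clock: 7.95
tcp_pos: [0.5857, 0.2073, 0.2954]
tool_rot: [[0.667, 0.745, 0.0], [0.745, -0.667, 0.001], [0.001, -0.0, -1.0]]
contact_force: [-0.8, 0.4, 0.3]
gripper_width: -0.001
```

```bash
python3 -m creep '[0.02,-0.01,1,0,1, 0.02,-0.01,2,0,1, 0.02,-0.01,2.9,0,1, 0.02,-0.01,3.3,0,1, 0.02,-0.01,3.3,0,1, 0.02,-0.01,3.3,0,1, 0.02,-0.01,3.3,0,1, 0.02,-0.01,3.3,0,1]'
python3 - <<'E'
from h import *
snap("side","s3.png");snap("top","t3.png");s=cv2.imread('pics/s3.png');t=cv2.imread('pics/t3.png')
r=lambda a:cv2.resize(a,None,fx=2.5,fy=2.5,interpolation=cv2.INTER_CUBIC)
cv2.imwrite('pics/c5.png',np.hstack([r(s[120:280,175:335]),r(t[150:310,190:350])]))
x=manip.get_state();print(x['clock'],x['tcp_pos'])
E
```

```text
clock: 8.95
tcp_pos: [0.587, 0.2097, 0.0986]
tool_rot: [[0.666, 0.746, 0.002], [0.746, -0.666, 0.001], [0.003, 0.001, -1.0]]
contact_force: [-1.0, -0.3, -0.0]
gripper_width: 0.003
9.05 [0.58651002 0.20965104 0.09795705]
```

View pics/c5.png

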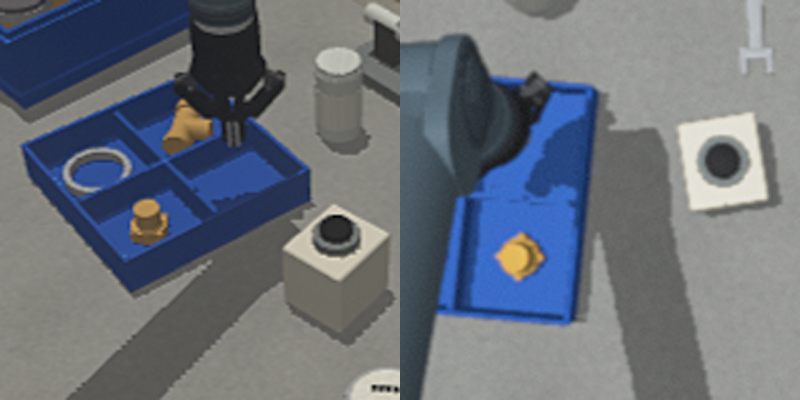

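The tips are centred over the empty cell. I'll finish the hold (about 2.5 s), then rise and move over the button at s3 (309,211) / t3 (319,214), which is (0.557,0.004).

```bash
python3 -m creep '[0,0,0,0,1, 0,0,0,0,1, 0,0,0,0,1, 0,0,0,0,1, 0,0,0,0,1, 0,0,0,0,1, 0,0,0,0,1, 0,0,0,0,1, 0,0,0,0,1, 0,0,0,0,1]' | head -2
python3 -m creep '[0,0,0,0,1, 0,0,0,0,1, 0,0,0,0,1, 0,0,-1,0,1, 0,0,-2,0,1, 0,0,-2.5,0,1, -1,0.66,-2.5,0,1, -2,1.3,-2.5,0,1, -2.88,1.91,-2.5,0,1, -2.88,1.91,-2.5,0,1, -2.88,1.91,-2.5,0,1, -2.88,1.91,-2.5,0,1]' 
python3 -m creep '[0,0,0.9,0,1, 0,0,1.5,0,1, 0,0,1.75,0,1, 0,0,1.75,0,1, 0,0,1.75,0,1, 0,0,1.75,0,1]'
python3 - <<'E'
from h import *
snap("side","s4.png");s=cv2.imread('pics/s4.png')
cv2.imwrite('pics/c6.png',cv2.resize(s[150:270,250:370],None,fx=4,fy=4,interpolation=cv2.INTER_CUBIC))
x=manip.get_state();print(x['clock'],x['tcp_pos'])
E
```

```text
clock: 10.3
tcp_pos: [0.5861, 0.2093, 0.0971]
clock: 11.8
tcp_pos: [0.557, 0.007, 0.2469]
tool_rot: [[0.663, 0.749, -0.0], [0.749, -0.663, 0.001], [0.001, -0.001, -1.0]]
contact_force: [0.5, -0.0, -0.2]
gripper_width: 0.001
clock: 12.55
tcp_pos: [0.5579, 0.0042, 0.1437]
tool_rot: [[0.666, 0.746, 0.003], [0.746, -0.666, 0.001], [0.003, 0.002, -1.0]]
contact_force: [-0.6, 0.1, 0.6]
gripper_width: 0.001
12.6 [0.55766533 0.00415133 0.14350111]
```

View pics/c6.png

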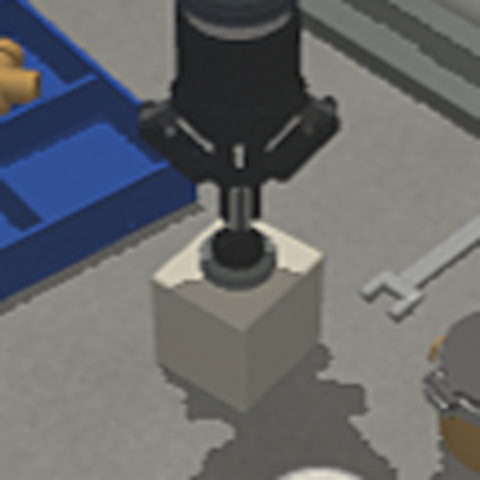

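The tips hang centred about 2 cm above the cap. I'll press gradually and watch the force.

```bash
python3 -m creep '[0,0,0.2,0,1, 0,0,0.3,0,1, 0,0,0.36,0,1, 0,0,0.4,0,1, 0,0,0.4,0,1, 0,0,0.4,0,1]'; python3 -m creep '[0,0,0.02,0,1, 0,0,0.04,0,1, 0,0,0.04,0,1, 0,0,0.04,0,1]'
```

```text
clock: 13.35
tcp_pos: [0.5561, 0.0042, 0.1182]
tool_rot: [[0.666, 0.746, -0.001], [0.746, -0.666, 0.001], [-0.0, -0.001, -1.0]]
contact_force: [-3.2, 0.9, 5.2]
gripper_width: -0.003
clock: 13.85
tcp_pos: [0.5562, 0.0042, 0.1179]
tool_rot: [[0.666, 0.746, -0.002], [0.746, -0.666, 0.003], [0.0, -0.003, -1.0]]
contact_force: [-9.1, 1.1, 19.4]
gripper_width: 0.003
```

The force rose from 5 N to 19 N with no further travel, so the button is on its stop. Releasing.

```bash
python3 -m creep '[0,0,-0.2,0,1, 0,0,-0.6,0,1, 0,0,-1.4,0,1, 0,0,-2.2,0,1, 0,0,-2.2,0,1, 0,0,-2.2,0,1, 0,0,-2.2,0,1, 0,0,-2.2,0,1]'
python3 - <<'E'
from h import *
snap("side","s5.png");s=cv2.imread('pics/s5.png');a=cv2.imread('pics/s0.png')
cv2.imwrite('pics/c7.png',cv2.resize(np.hstack([a[120:350,170:370],s[120:350,170:370]]),None,fx=2,fy=2,interpolation=cv2.INTER_CUBIC))
E
```

```text
clock: 14.85
tcp_pos: [0.5556, 0.0041, 0.2462]
tool_rot: [[0.666, 0.746, -0.003], [0.746, -0.666, -0.001], [-0.002, -0.001, -1.0]]
contact_force: [0.1, 0.1, -0.5]
gripper_width: -0.002
```

View pics/c7.png

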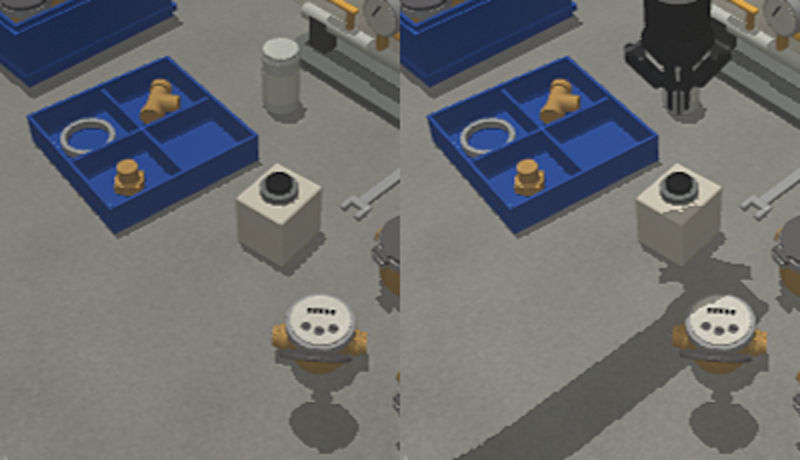

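The before and after views match: meter, lid, tray and fittings haven't moved, the cap is up again, and the arm is clear.

```bash
python3 -c "
from station import manip
print(manip.finish_job())"
```

```text
the job is handed in; nothing more can be done
None
```

The job is done and handed in at about 15 s on the robot's clock; `finish_job` gave no verdict.

- **Open meter:** I pointed with the jaws shut at the dial, measured at about (0.457, -0.172). The tips were about 3 cm above it for about 2.5 s.
- **Empty compartment:** I pointed the same way at its middle, at about (0.586, 0.209), with the tips about 3 cm above the rim for about 2.5 s.
- **Button:** I pressed until the force rose from 5 N to 19 N with no further travel, which I took as the stop, then backed off.

**Last checks:** the measured force was back near zero with the tool about 12 cm above the button. The final side picture shows the cap up. The open meter, its lid, the tray and the fittings look unmoved, while the other meters, the spanner and the can are cut off or hidden in that crop. I saw no sign of contact with anything but the button.

**Disagreements:** the two camera views differed by 1–2 mm on the dial and compartment. On the button cap they differed by about 6 mm in x and 3 mm in y, so I aimed between them; the cap is 36 mm wide. Triangulating the cap put its top about 6 mm lower than the stated 107 mm, so I used the stated height and the measured force.

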